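Rack the draw plates in the sloped caddy

ROBOT

A 6-joint arm with a two-finger parallel gripper is mounted at the origin on a cart in front of the work surface, level with it; the furniture and walls round the work are solid. World frame = base frame: x ahead of the robot, y to its left, z up, the work surface at z = 0. Lengths are in mm, angles in rad, forces in N, time in s.
With the tool pointing down it reaches from about 350 to 775 mm from the base axis. Payload 7.3 kg.
Tool frame: the origin (TCP) lies midway between the tips of the shut fingers; the grasp point (between the pads) lies 19 mm behind it; z points along the fingers, y is the line along which they close (so a half turn about z gives the same grasp; the last joint's range is limited). The gripper opens to 92 mm and grips with 3 to 60 N. Pads are 19 mm wide; open, the fingers measure 130 mm over their backs; the gripper's body (75 mm by 190 mm) begins 47 mm behind the grasp point.
Start: joints at [-1.252, 0.342, 1.524, -0, 1.275, -0.146], TCP at [235.352, -469.312, 226.741] pointing down, gripper open.
Joint ranges: [-2.53, 2.53], [-0.77, 2.02], [0.04, 2.7], [-1, 4.14], [0.28, 2.66], [-3.11, 3.11]. Speed limits (rad/s): [2.57, 2.57, 3.14, 3.14, 3.14, 3.14].

INTERFACE

Orientations are given as [roll, pitch, yaw] about the fixed x, y, z axes, in that order (R = Rz(yaw) Ry(pitch) Rx(roll)).
In Python, from plant import monitor, optics, workorder gives the robot as it stands. The module is installed in compiled form; this text tells all that it offers.
- The arm moves only by the tool servo_tool, never from a script. Its arguments are lists of equal length, an entry for each row: "linear": the shift along the tool's x, y, z as a fraction of full scale, a list of three; "spin": the turn about the tool's z as a fraction of full scale. In form: {"linear": [[dx, dy, dz], ...], "spin": [spin, ...]}. A call has exactly 8 rows; each row shifts and turns the commanded pose from where the row before left it, along the tool's axes as they then stand; what a row does not reach is not made up. Full scale, the value 1, is 200 mm for a shift and 90 degrees for a turn. A row lasts 1/8 s, in which the tool goes at most 62.5 mm and 10.7 degrees, less where a joint would pass 70% of its speed; a pose out of reach is approached as far as the arm can. A call with a number of a shift or a turn outside -1 to 1 is refused whole. A call with a gripper value outside its range is refused whole. "hand" is the opening, from -1 (shut) to 1 (fully open), set as the call begins (left out, the last holds). The fingers move at their own pace and stop on an object; the grip force is fixed at half the most. Time passes only in rows, so rows that do not move let the fingers close, or fill a call up. It gives the time, the measured TCP pose, the force, the opening and the grip force at its end, in the units of the state.
- monitor.get_obs(): the state, without advancing time (a new reading comes with each control period).
- optics.capture(name): name is "scene" or "top" or "wrist"; returns a dict with "frame" (384x512x3 uint8, blue, green, red), "K" (3x3 intrinsics, pixels), "world_to_cam" (4x4, takes a point from world to camera coordinates). Camera axes: x right, y down, z forward; pixel columns grow to the right and rows downward; lengths in mm; the calibration is good to about 2 mm. The wrist camera is an equidistant fisheye: a pixel r from the principal point sees the ray r / f radians off the axis. A picture is of the moment at which its call begins. There is no depth.
- workorder.close_job(): hands the job in; it is judged then, once.
The state is a dict: "time": time; "joint_positions": joint angles; "dq": joint speeds; "tau": joint torques, N m; "tool_pos": TCP position; "tcp_rot": TCP orientation; "contact_force": force on the tool from outside, world axes, zero at the start; "moment": the same for the moment, N m; "grip_width": finger opening in mm; "finger_force": force on a finger pad.
Only numpy, scipy, OpenCV 4.12 (cv2) and the standard library are available. Lean on these libraries where they do the work, as an engineer would, in place of code of your own. Each camera call takes 0.05 s, during which the arm holds its last target. There are 200 camera calls.

TASK

Put away the three draw plates, the flat steel bars with rows of holes: lay each in the bay of the sloped wooden caddy whose guide ribs fit its width, holes up, lengthwise up the slope, flat on the bed between the ribs and with its lower end down against the cleat. The two plain steel bars without holes are not draw plates; leave them, the drill box and the tin where they are.

Things in the scene. Friction and masses are not known exactly. Their poses are not given: they have to be found in the camera images.
- wide_plate: wide draw plate: flat steel bar 90 mm long (its x), 46 mm wide (its y), 12 mm thick, about 0.39 kg, two rows of five dark round holes along its upper face, lying flat on the bench; origin at the centre of its underside, z up
- middle_plate: middle draw plate: flat steel bar 90 mm long (its x), 32 mm wide (its y), 12 mm thick, about 0.27 kg, one row of five dark round holes along its upper face, lying flat on the bench; origin at the centre of its underside, z up
- narrow_plate: narrow draw plate: flat steel bar 90 mm long (its x), 18 mm wide (its y), 12 mm thick, about 0.15 kg, one row of five dark round holes along its upper face, lying flat on the bench; origin at the centre of its underside, z up
- wide_blank: wide plain flat: flat steel bar 90 mm long (its x), 46 mm wide (its y), 12 mm thick, about 0.39 kg, no holes at all, lying flat on the bench; origin at the centre of its underside, z up; not a draw plate, stays where it lies
- middle_blank: middle plain flat: flat steel bar 90 mm long (its x), 32 mm wide (its y), 12 mm thick, about 0.27 kg, no holes at all, lying flat on the bench; origin at the centre of its underside, z up; not a draw plate, stays where it lies
- wide_bay (a point): wide bay of the wooden caddy, for the 46 mm plate: bed rising at 15 deg from an 8 mm high cleat across its low end, facing the robot; two ribs 58 mm apart, 7 mm high, run 22 mm up from the cleat. Point: on the bed at the cleat's foot, mid-gap, 26 mm above the bench; x up the slope, y across, z square out of the bed. Bed 80 mm wide, 104 mm long; rib 6 mm wide; its sides open above the ribs.
- middle_bay (a point): middle-width bay of the wooden caddy, for the 32 mm plate: bed rising at 15 deg from an 8 mm high cleat across its low end, facing the robot; two ribs 44 mm apart, 7 mm high, run 22 mm up from the cleat. Point: on the bed at the cleat's foot, mid-gap, 26 mm above the bench; x up the slope, y across, z square out of the bed. The 3 fixed bays stand side by side 84 mm apart in any order.
- narrow_bay (a point): narrow bay of the wooden caddy, for the 18 mm plate: bed rising at 15 deg from an 8 mm high cleat across its low end, facing the robot; two ribs 30 mm apart, 7 mm high, run 22 mm up from the cleat. Point: on the bed at the cleat's foot, mid-gap, 26 mm above the bench; x up the slope, y across, z square out of the bed. Under all bays: one board 272 mm long, end cheeks 26 mm high.
- drill_drum: bystander: round black drill box with a knob on top, 67 mm across, 50 mm high; origin at the centre of its underside
- brown_tin: bystander: shallow open brown tin, 64 mm across, 17 mm high; origin at the centre of its underside

How it is judged (in metres and radians):
At the end, for the whole second after the job is handed in: Each draw plate rests released in the bay of its own width: flat on the bed (4 mm), holes up, lower end within 10 mm of the cleat, within 9 mm and 0.17 rad of the bay's middle line; plain bars, drill box and tin within 20 mm of their starts (x of wide_plate in the frame of wide_bay between 0.04 and 0.055 m and y of wide_plate in the frame of wide_bay between -0.009 and 0.009 m and z of wide_plate in the frame of wide_bay between -0.003 and 0.004 m and angle between the x axis of wide_plate and the x axis of wide_bay, either way round below 0.17 rad and angle between the z axis of wide_plate and the z axis of wide_bay, either way round below 0.08 rad and angle between each of wide_plate, middle_plate, narrow_plate's own z axis and vertical below 0.6 rad and linear speed of each of wide_plate, middle_plate, narrow_plate below 0.01 m/s and angular speed of each of wide_plate, middle_plate, narrow_plate below 0.1 rad/s and x of middle_plate in the frame of middle_bay between 0.04 and 0.055 m and y of middle_plate in the frame of middle_bay between -0.009 and 0.009 m and z of middle_plate in the frame of middle_bay between -0.003 and 0.004 m and angle between the x axis of middle_plate and the x axis of middle_bay, either way round below 0.17 rad and angle between the z axis of middle_plate and the z axis of middle_bay, either way round below 0.08 rad and x of narrow_plate in the frame of narrow_bay between 0.04 and 0.055 m and y of narrow_plate in the frame of narrow_bay between -0.009 and 0.009 m and z of narrow_plate in the frame of narrow_bay between -0.003 and 0.004 m and angle between the x axis of narrow_plate and the x axis of narrow_bay, either way round below 0.17 rad and angle between the z axis of narrow_plate and the z axis of narrow_bay, either way round below 0.08 rad and distance of each of wide_blank, middle_blank, drill_drum, brown_tin from where it was at the start of the episode below 0.02 m); the robot touches nothing.
It fails at once if the wide plain bar was moved from its place (over 30 mm) (distance of wide_blank from where it was at the start of the episode above 0.03 m).
It fails at once if the middle plain bar was moved from its place (over 30 mm) (distance of middle_blank from where it was at the start of the episode above 0.03 m).
It fails at once if the drill box was moved from its place (over 30 mm) (distance of drill_drum from where it was at the start of the episode above 0.03 m).
It fails at once if the tin was moved from its place (over 30 mm) (distance of brown_tin from where it was at the start of the episode above 0.03 m).
It also fails if it takes over 80 s, if anything falls off the work surface, if the arm or the gripper's body presses on something with over 40 N, if the wrist force passes 120 N, or if a joint passes its speed limit or range.

## Working session

There is one attempt and no reset: what is moved stays moved. The work goes in short steps, Python scripts to look and compute and a tool call to move; the robot and the scene stay as the last step left them, time stands still between calls to the robot, and variables do not carry over. Pictures are saved under pics/ and viewed, at most 14 in all, crops included, and the job is handed in when it is done.

Besides the shell and the picture viewer there is one more tool, called in YAML: its name, and indented under it one key for each argument. servo_tool: Moves the arm, as the interface text tells. Shift numbers are shares of 200 mm and turn numbers shares of 90 degrees, none past 1 either way. Its arguments: {"type":"object","properties":{"linear":{"type":"array","items":{"type":"array","items":{"type":"number","minimum":-1,"maximum":1}}},"spin":{"type":"array","items":{"type":"number","minimum":-1,"maximum":1}},"hand":{"type":"number"}},"required":["linear","spin"]}

```bash
mkdir -p pics; python3 - <<'E'
from plant import monitor, optics
import cv2,numpy as np
print(monitor.get_obs())
for n in ["top","scene"]:
    c=optics.capture(n); cv2.imwrite(f"pics/{n}0.png",c["frame"]); print(n,c["K"],c["world_to_cam"])
    np.savez(f"{n}0.npz",**c)
    cv2.imwrite(f"pics/{n}0b.png",cv2.resize(c["frame"],(800,600),interpolation=cv2.INTER_CUBIC))
E
```

```text
{'time': 0.0, 'joint_positions': array([-1.25199762e+00,  3.42709146e-01,  1.52502108e+00, -2.08406012e-05,
        1.27539329e+00, -1.45974500e-01]), 'dq': array([ 1.13419877e-03,  2.83929657e-04,  5.22975585e-04, -8.76043228e-04,
       -9.54220248e-04, -6.64641655e-05]), 'tau': array([-1.97103168e-04, -4.31243670e+01, -2.44225073e+01,  7.16064451e-02,
        5.54354070e-02, -1.06525545e-04]), 'tool_pos': array([ 235.21218488, -468.90426935,  226.05059151]), 'tcp_rot': array([-3.14007517e+00, -2.02957812e-04,  4.64779136e-01]), 'contact_force': array([-0.4668586 , -0.2565878 , -0.28426199]), 'moment': array([-0.01474263,  0.01599743, -0.05412333]), 'finger_force': 0.0, 'grip_width': 91.66573331208488}
top [[355.17937394   0.         257.04491807]
 [  0.         355.17937394 190.28516979]
 [  0.           0.           1.        ]] [[ 1.33574509e-02 -9.99619194e-01  2.41463388e-02  2.42239551e+01]
 [-9.83943616e-01 -1.74386273e-02 -1.77625603e-01  5.53007187e+02]
 [ 1.77979041e-01 -2.13860107e-02 -9.83801860e-01  8.79649483e+02]
 [ 0.00000000e+00  0.00000000e+00  0.00000000e+00  1.00000000e+00]]
scene [[460.89529957   0.         255.439588  ]
 [  0.         460.89529957 192.8243857 ]
 [  0.           0.           1.        ]] [[-8.39918452e-01 -5.42311748e-01 -2.08557288e-02  5.18316820e+02]
 [-3.43529713e-01  5.61014307e-01 -7.53160198e-01  2.23653508e+02]
 [ 4.20147986e-01 -6.25428585e-01 -6.57506468e-01  9.96270473e+02]
 [ 0.00000000e+00  0.00000000e+00  0.00000000e+00  1.00000000e+00]]
```

View pics/top0b.png

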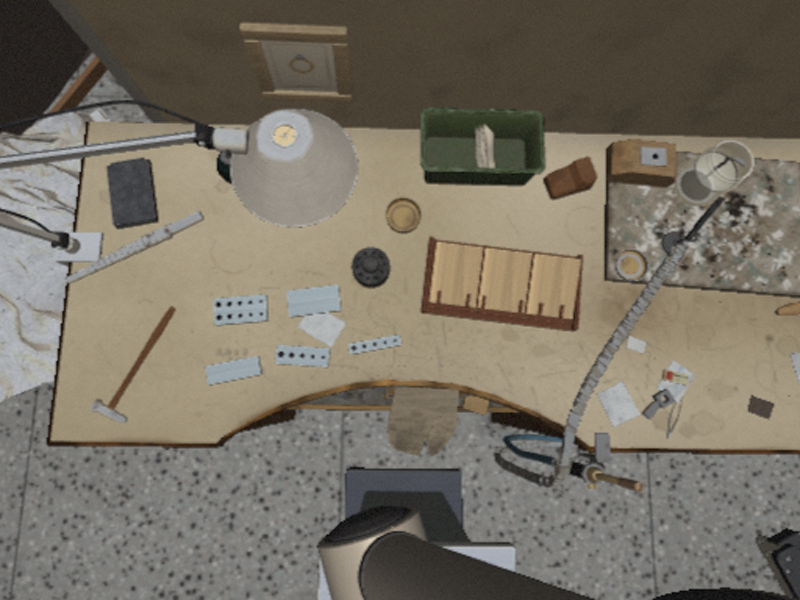

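View pics/scene0b.png

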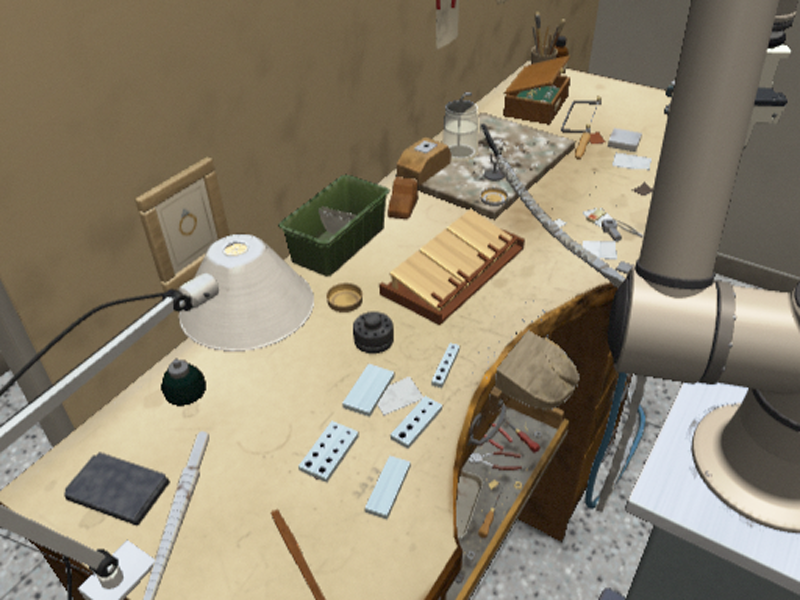

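The top view shows the wide plate near (240,310), the middle plate near (302,356) and the narrow plate near (375,345). The plain bars are near (313,301) and (233,370), and the caddy is near (502,283). I'll enlarge crops to measure.

```bash
python3 - <<'E'
import cv2
f=cv2.imread("pics/top0.png")
a=cv2.resize(f[175:250,125:265],None,fx=5.6,fy=5.6,interpolation=cv2.INTER_CUBIC);cv2.imwrite("pics/ca.png",a)
b=cv2.resize(f[145:220,262:382],None,fx=6.6,fy=6.6,interpolation=cv2.INTER_CUBIC);cv2.imwrite("pics/cb.png",b);print(a.shape,b.shape)
E
```

```text
(420, 784, 3) (495, 792, 3)
```

View pics/ca.png

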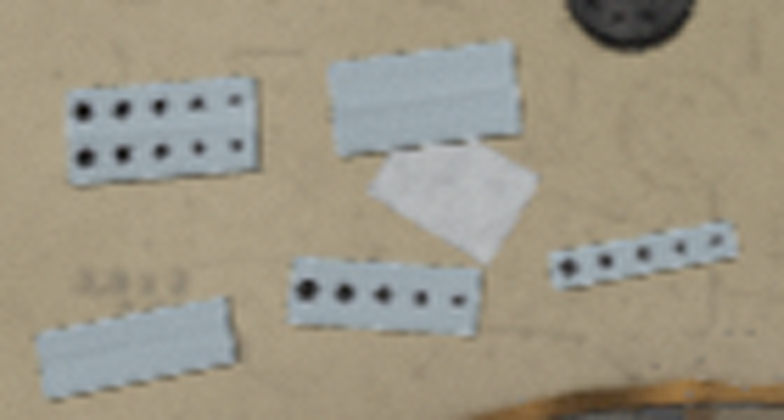

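View pics/cb.png

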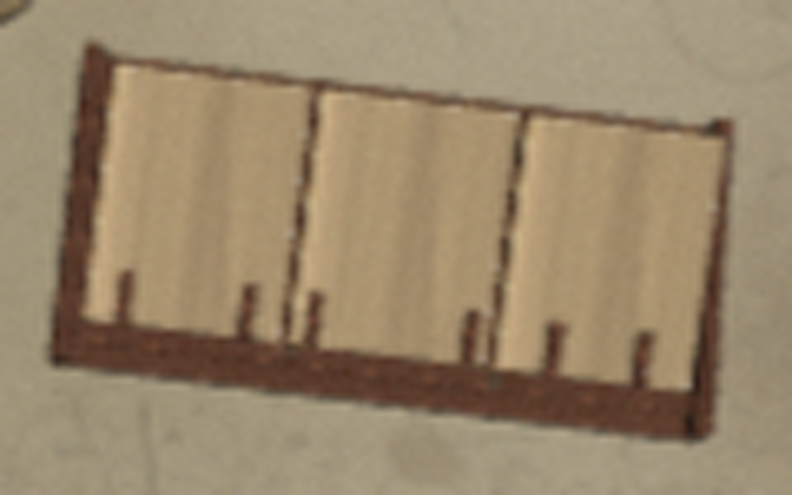

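Crop A gives the plate corners (for example wide: (68,90),(255,77),(259,168),(72,185)). In crop B the bays from left to right are middle, wide and narrow, judged by rib gaps of about 125, 157 and 88 px. Next I fit poses to these points.

```bash
cat > h.py <<'E'
import numpy as np
from scipy.optimize import least_squares
def proj(c,P):
    P=np.asarray(P,float); q=P@c["world_to_cam"][:3,:3].T+c["world_to_cam"][:3,3]; q=q@c["K"].T; return q[:,:2]/q[:,2:]
def fit(c,px,local,x0):
    "x,y,yaw of local points (z = world height) from pixels"
    local=np.asarray(local,float)
    def W(p):
        s,k=np.sin(p[2]),np.cos(p[2]); return np.c_[p[0]+k*local[:,0]-s*local[:,1],p[1]+s*local[:,0]+k*local[:,1],local[:,2]]
    r=least_squares(lambda p:(proj(c,W(p))-px).ravel(),x0,x_scale=[100,100,1]); return r.x,np.sqrt(np.mean(r.fun**2))
E
python3 - <<'E'
from h import *
c=dict(np.load("top0.npz"))
M=c["world_to_cam"];print("cam",-M[:3,:3].T@M[:3,3])
A=lambda p:(np.array(p)+.5)/5.6-.5+[125,175]
B=lambda p:(np.array(p)+.5)/6.6-.5+[262,145]
# corners order: far-left, far-right, near-right, near-left; local x = along -y(world) roughly => use yaw ~ -90deg
for n,w,p in [("wide",46,[(68,90),(255,77),(259,168),(72,185)]),("mid",32,[(292,258),(482,268),(476,334),(288,324)]),("nar",18,[(549,253),(733,221),(738,257),(557,291)]),
 ("wb",46,[(329,62),(513,40),(521,132),(341,156)]),("mb",32,[(37,333),(228,298),(238,362),(46,399)])]:
    L=[(-45,w/2,12),(45,w/2,12),(45,-w/2,12),(-45,-w/2,12)]
    x,e=fit(c,A(p),L,[450,100,-1.57]); print(n,x.round(3),e.round(2))
s,k=np.sin(np.radians(15)),np.cos(np.radians(15))
def bed(u,y,z): return (u*k-z*s,y,26+u*s+z*k)
L=[];P=[]
for yc,h,pts in [(84,25,[(125,272),(251,287),(124,326),(245,342)]),(0,32,[(317,293),(474,312),(312,348),(468,365)]),(-84,18,[(557,324),(645,335),(551,376),(641,388)])]:
    L+=[bed(22,yc+h,7),bed(22,yc-h,7),bed(0,yc+h,8),bed(0,yc-h,8)];P+=pts
L+=[bed(104,42,0),bed(104,-42,0)];P+=[(315,90),(525,113)]
x,e=fit(c,B(P),L,[550,-150,0]);print("caddy",x.round(3),e)
S,K=np.sin(x[2]),np.cos(x[2])
W=[(x[0]+K*a-S*b,x[1]+S*a+K*b,z) for a,b,z in L]
print(((proj(c,W)-B(P))*6.6).round(0).tolist())
for n,y in (("mid",84),("wide",0),("nar",-84)): print(n,(x[0]-S*y,x[1]+K*y))
E
```

```text
cam [387.24514892  52.67060989 963.04411308]
wide [533.914 309.685  -1.47 ] 0.18
mid [455.912 200.324  -1.608] 0.15
nar [477.084  77.422  -1.376] 0.23
wb [551.987 184.603  -1.425] 0.3
mb [429.741 315.211  -1.367] 0.15
caddy [ 5.37400e+02 -1.36967e+02 -1.02000e-01] 0.20650784848723217
[[2.0, -0.0], [-0.0, -1.0], [-3.0, 0.0], [-1.0, -1.0], [0.0, 1.0], [1.0, 1.0], [-2.0, 1.0], [0.0, 2.0], [2.0, -1.0], [2.0, -2.0], [1.0, 1.0], [-1.0, -0.0], [1.0, -2.0], [-2.0, -0.0]]
mid (np.float64(545.9232863817094), np.float64(-53.40046155811635))
wide (np.float64(537.4000190111453), np.float64(-136.96692560518417))
nar (np.float64(528.8767516405812), np.float64(-220.533389652252))
```

The fits are tight, at about 0.2 px, and the bay order is confirmed. Next I write a planner that turns a target into rows, and check how close the lamp is.

```bash
cat >> h.py <<'E'
def plan(target,yaw=None,n=8,start=None):
    "n rows (tool axes, full-scale units) from the measured pose to target xyz, yaw; tool pointing down"
    from plant import monitor
    if start is None:
        o=monitor.get_obs(); start=np.r_[o["tool_pos"],o["tcp_rot"][2]]
    yaw=start[3] if yaw is None else yaw
    d=(np.array(target)-start[:3])/n; dy=(yaw-start[3])/n; L=[]
    for i in range(n):
        t=start[3]+i*dy; c,s=np.cos(t),np.sin(t)
        L.append([round(v/200,3)+0. for v in (c*d[0]+s*d[1], s*d[0]-c*d[1], -d[2])])
    print("linear",L,"spin",round(-dy/(np.pi/2),3),"from",start.round(2),"mm/row",np.linalg.norm(d).round(1),"deg/row",np.degrees(dy).round(1))
    return np.r_[target,yaw]
E
python3 - <<'E'
from h import *
import cv2
a=dict(np.load("top0.npz"));b=dict(np.load("scene0.npz"))
P=lambda c:c["K"]@c["world_to_cam"][:3]
for n,p,q in [("bulb",(285,135),(237,245)),("drumtop",(371,262),(374,320)),("tin",(403,215),(345,293))]:
    X=cv2.triangulatePoints(P(a),P(b),np.array(p,float)/1.5625,np.array(q,float)/1.5625);print(n,(X[:3]/X[3]).ravel().round())
s=plan([477,77.4,140],1.766,n=8); 
s=plan([477,77.4,140],1.766,n=16)
E
```

```text
bulb [757. 208. 214.]
drumtop [612.  85.  41.]
tin [708.  32.  17.]
linear [[np.float64(0.288), np.float64(-0.238), np.float64(0.054)], [np.float64(0.323), np.float64(-0.188), np.float64(0.054)], [np.float64(0.349), np.float64(-0.133), np.float64(0.054)], [np.float64(0.366), np.float64(-0.075), np.float64(0.054)], [np.float64(0.373), np.float64(-0.014), np.float64(0.054)], [np.float64(0.371), np.float64(0.046), np.float64(0.054)], [np.float64(0.358), np.float64(0.106), np.float64(0.054)], [np.float64(0.336), np.float64(0.162), np.float64(0.054)]] spin -0.104 from [ 2.3524e+02 -4.6895e+02  2.2614e+02  4.6000e-01] mm/row 75.5 deg/row 9.3
linear [[np.float64(0.144), np.float64(-0.119), np.float64(0.027)], [np.float64(0.153), np.float64(-0.107), np.float64(0.027)], [np.float64(0.161), np.float64(-0.094), np.float64(0.027)], [np.float64(0.168), np.float64(-0.08), np.float64(0.027)], [np.float64(0.174), np.float64(-0.066), np.float64(0.027)], [np.float64(0.179), np.float64(-0.052), np.float64(0.027)], [np.float64(0.183), np.float64(-0.037), np.float64(0.027)], [np.float64(0.185), np.float64(-0.022), np.float64(0.027)], [np.float64(0.187), np.float64(-0.007), np.float64(0.027)], [np.float64(0.187), np.float64(0.008), np.float64(0.027)], [np.float64(0.185), np.float64(0.023), np.float64(0.027)], [np.float64(0.183), np.float64(0.038), np.float64(0.027)], [np.float64(0.179), np.float64(0.053), np.float64(0.027)], [np.float64(0.174), np.float64(0.067), np.float64(0.027)], [np.float64(0.168), np.float64(0.081), np.float64(0.027)], [np.float64(0.161), np.float64(0.094), np.float64(0.027)]] spin -0.052 from [ 2.3524e+02 -4.6895e+02  2.2614e+02  4.6000e-01] mm/row 37.7 deg/row 4.7
```

servo_tool:
  linear:
    - [0.144, -0.119, -0.02]
    - [0.153, -0.107, -0.02]
    - [0.161, -0.094, -0.02]
    - [0.168, -0.08, -0.02]
    - [0.174, -0.066, 0]
    - [0.179, -0.052, 0]
    - [0.183, -0.037, 0]
    - [0.185, -0.022, 0]
  spin: [-0.052, -0.052, -0.052, -0.052, -0.052, -0.052, -0.052, -0.052]
  hand: -0.1

```text
time: 1.1
tool_pos: [355.9, -195.1, 242.5]
tcp_rot: [-3.141, -0.0, 1.121]
contact_force: [0.7, -0.0, -0.4]
grip_width: 41.4
finger_force: 0.0
```

servo_tool:
  linear:
    - [0.187, -0.007, 0.02]
    - [0.187, 0.008, 0.02]
    - [0.185, 0.023, 0.03]
    - [0.183, 0.038, 0.03]
    - [0.179, 0.053, 0.03]
    - [0.174, 0.067, 0.04]
    - [0.168, 0.081, 0.04]
    - [0.161, 0.094, 0.04]
  spin: [-0.052, -0.052, -0.052, -0.052, -0.052, -0.052, -0.052, -0.052]

```text
time: 2.1
tool_pos: [475.7, 78.5, 192.2]
tcp_rot: [-3.141, 0.0, 1.775]
contact_force: [0.1, -0.1, 1.0]
grip_width: 41.4
finger_force: 0.0
```

```bash
python3 - <<'E'
from h import *
from plant import monitor
o=monitor.get_obs();print(o["tool_pos"],o["tcp_rot"],o["grip_width"],o["time"])
plan([477.1,77.4,60],1.766)
plan([477.1,77.4,5],1.766)
E
```

```text
[475.74129564  78.47250203 192.17590913] [-3.14108916e+00  7.97470070e-05  1.77450699e+00] 41.415524366899746 2.1
linear [[np.float64(-0.001), np.float64(0.001), np.float64(0.083)], [np.float64(-0.001), np.float64(0.001), np.float64(0.083)], [np.float64(-0.001), np.float64(0.001), np.float64(0.083)], [np.float64(-0.001), np.float64(0.001), np.float64(0.083)], [np.float64(-0.001), np.float64(0.001), np.float64(0.083)], [np.float64(-0.001), np.float64(0.001), np.float64(0.083)], [np.float64(-0.001), np.float64(0.001), np.float64(0.083)], [np.float64(-0.001), np.float64(0.001), np.float64(0.083)]] spin 0.001 from [475.74  78.47 192.18   1.77] mm/row 16.5 deg/row -0.1
linear [[np.float64(-0.001), np.float64(0.001), np.float64(0.117)], [np.float64(-0.001), np.float64(0.001), np.float64(0.117)], [np.float64(-0.001), np.float64(0.001), np.float64(0.117)], [np.float64(-0.001), np.float64(0.001), np.float64(0.117)], [np.float64(-0.001), np.float64(0.001), np.float64(0.117)], [np.float64(-0.001), np.float64(0.001), np.float64(0.117)], [np.float64(-0.001), np.float64(0.001), np.float64(0.117)], [np.float64(-0.001), np.float64(0.001), np.float64(0.117)]] spin 0.001 from [475.74  78.47 192.18   1.77] mm/row 23.4 deg/row -0.1
```

servo_tool:
  linear:
    - [-0.001, 0.001, 0.083]
    - [-0.001, 0.001, 0.083]
    - [-0.001, 0.001, 0.083]
    - [-0.001, 0.001, 0.083]
    - [-0.001, 0.001, 0.083]
    - [-0.001, 0.001, 0.083]
    - [-0.001, 0.001, 0.083]
    - [-0.001, 0.001, 0.083]
  spin: [0.001, 0.001, 0.001, 0.001, 0.001, 0.001, 0, 0]

```text
time: 3.1
tool_pos: [477.2, 76.0, 59.1]
tcp_rot: [-3.141, -0.0, 1.762]
contact_force: [-0.5, 0.6, -1.1]
grip_width: 41.5
finger_force: 0.0
```

```bash
python3 - <<'E'
from h import *
from plant import monitor,optics
import cv2
o=monitor.get_obs();print(o["tool_pos"],o["tcp_rot"])
c=optics.capture("wrist");print(c["K"],c["world_to_cam"]);np.savez("w1.npz",**c)
cv2.imwrite("pics/w1.png",cv2.resize(c["frame"],(800,600)))
E
```

```text
[477.18152526  76.02359728  59.10301032] [-3.14096736e+00 -4.04878792e-05  1.76231169e+00]
[[297.31863964   0.         249.99247483]
 [  0.         297.31863964 188.98034034]
 [  0.           0.           1.        ]] [[ 9.81506229e-01  1.91430021e-01 -2.63480713e-04 -4.83041122e+02]
 [ 1.82545801e-01 -9.35538553e-01  3.02398158e-01 -2.65878157e+00]
 [ 5.76415892e-02 -2.96853773e-01 -9.53181664e-01  2.28191052e+02]
 [ 0.00000000e+00  0.00000000e+00  0.00000000e+00  1.00000000e+00]]
```

View pics/w1.png

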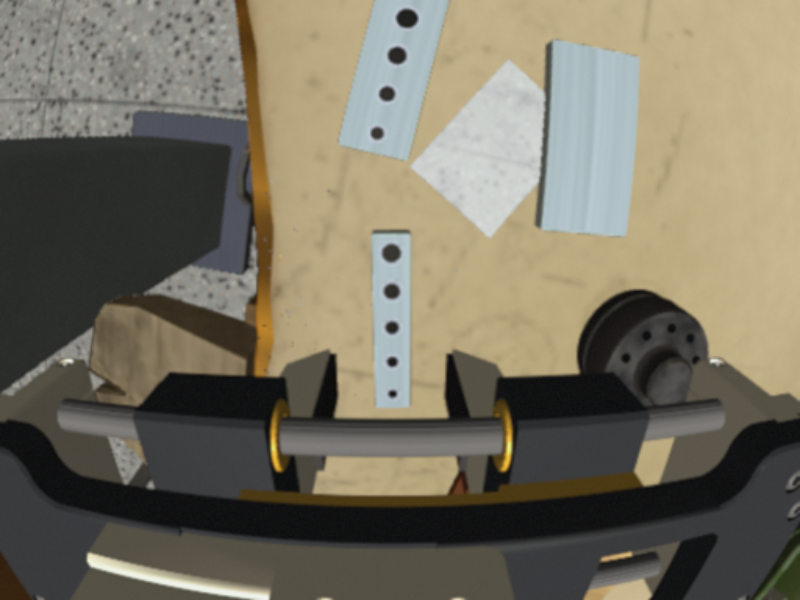

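The narrow plate is centred between the fingers and parallel to them, with its ends at (391,232) and (392,407). I'll check the lengthwise position with the fisheye model.

```bash
cat >> h.py <<'E'
def wray(c,p,z):
    "world point at height z seen at wrist pixel p (800x600 view coordinates)"
    q=(np.array(p,float)+.5)/1.5625-.5-c["K"][:2,2]; r=np.hypot(*q); t=r/c["K"][0,0]
    v=np.r_[np.sin(t)*q/r,np.cos(t)]; R=c["world_to_cam"][:3,:3]; C=-R.T@c["world_to_cam"][:3,3]; d=R.T@v
    return C+d*(z-C[2])/d[2]
E
python3 - <<'E'
from h import *
c=dict(np.load("w1.npz"))
a=wray(c,(392,234),12);b=wray(c,(392,407),12);print(a,b,(a+b)/2,np.linalg.norm(a-b),np.arctan2(*(a-b)[1::-1]))
plan([477.1,77.2,5],1.766,start=np.array([477.2,76,59.1,1.764]))
E
```

```text
[468.84012382 122.0893256   12.        ] [485.98619104  34.55478339  12.        ] [477.41315743  78.32205449  12.        ] 89.19800278936167 1.7642250392648748
linear [[np.float64(0.001), np.float64(0.0), np.float64(0.034)], [np.float64(0.001), np.float64(0.0), np.float64(0.034)], [np.float64(0.001), np.float64(0.0), np.float64(0.034)], [np.float64(0.001), np.float64(0.0), np.float64(0.034)], [np.float64(0.001), np.float64(0.0), np.float64(0.034)], [np.float64(0.001), np.float64(0.0), np.float64(0.034)], [np.float64(0.001), np.float64(0.0), np.float64(0.034)], [np.float64(0.001), np.float64(0.0), np.float64(0.034)]] spin -0.0 from [477.2   76.    59.1    1.76] mm/row 6.8 deg/row 0.0
```

servo_tool:
  linear:
    - [0.0015, 0, 0.045]
    - [0.0015, 0, 0.045]
    - [0.0015, 0, 0.045]
    - [0.0015, 0, 0.045]
    - [0.001, 0, 0.045]
    - [0.001, 0, 0.044]
    - [0, 0, 0]
    - [0, 0, 0]
  spin: [0, 0, 0, 0, 0, 0, 0, 0]

```text
time: 4.15
tool_pos: [477.3, 77.6, 6.2]
tcp_rot: [3.141, 0.0, 1.762]
contact_force: [0.7, 0.2, 0.1]
grip_width: 41.4
finger_force: 0.0
```

servo_tool:
  linear:
    - [0, 0, 0]
    - [0, 0, 0]
    - [0, 0, 0]
    - [0, 0, 0]
    - [0, 0, 0]
    - [0, 0, 0]
    - [0, 0, 0]
    - [0, 0, 0]
  spin: [0, 0, 0, 0, 0, 0, 0, 0]
  hand: -1

```text
time: 5.15
tool_pos: [477.2, 77.6, 6.2]
tcp_rot: [3.141, 0.0, 1.762]
contact_force: [-1.1, -0.5, 5.1]
grip_width: 17.6
finger_force: 30.0
```

```bash
python3 - <<'E'
from h import *
np.set_printoptions(legacy='1.25')
plan([573.7,-225.1,100],-0.102,n=16,start=np.array([477.2,77.6,126.2,1.762]))
E
```

```text
linear [[-0.099, 0.012, 0.008], [-0.097, 0.023, 0.008], [-0.093, 0.034, 0.008], [-0.089, 0.045, 0.008], [-0.083, 0.055, 0.008], [-0.076, 0.064, 0.008], [-0.068, 0.072, 0.008], [-0.059, 0.08, 0.008], [-0.049, 0.086, 0.008], [-0.039, 0.091, 0.008], [-0.028, 0.095, 0.008], [-0.017, 0.098, 0.008], [-0.005, 0.099, 0.008], [0.006, 0.099, 0.008], [0.018, 0.098, 0.008], [0.029, 0.095, 0.008]] spin 0.074 from [477.2   77.6  126.2    1.76] mm/row 19.9 deg/row -6.7
```

servo_tool:
  linear:
    - [0, 0, -0.075]
    - [0, 0, -0.075]
    - [0, 0, -0.075]
    - [0, 0, -0.075]
    - [0, 0, -0.075]
    - [0, 0, -0.075]
    - [0, 0, -0.075]
    - [0, 0, -0.075]
  spin: [0, 0, 0, 0, 0, 0, 0, 0]

```text
time: 6.15
tool_pos: [477.0, 77.6, 127.5]
tcp_rot: [3.141, 0.0, 1.762]
contact_force: [-0.3, -1.1, -2.6]
grip_width: 17.9
finger_force: 30.0
```

servo_tool:
  linear:
    - [-0.099, 0.012, 0]
    - [-0.097, 0.023, 0]
    - [-0.093, 0.034, 0]
    - [-0.089, 0.045, 0]
    - [-0.083, 0.055, 0]
    - [-0.076, 0.064, 0]
    - [-0.068, 0.072, 0]
    - [-0.059, 0.08, 0]
  spin: [0.074, 0.074, 0.074, 0.074, 0.074, 0.074, 0.074, 0.074]

```text
time: 7.15
tool_pos: [525.8, -74.5, 127.0]
tcp_rot: [3.141, -0.0, 0.829]
contact_force: [-0.1, -0.1, -2.7]
grip_width: 17.9
finger_force: 30.0
```

servo_tool:
  linear:
    - [-0.049, 0.086, 0]
    - [-0.039, 0.091, 0]
    - [-0.028, 0.095, 0]
    - [-0.017, 0.098, 0]
    - [-0.005, 0.099, 0.02]
    - [0.006, 0.099, 0.02]
    - [0.018, 0.098, 0.02]
    - [0.029, 0.095, 0.02]
  spin: [0.074, 0.074, 0.074, 0.074, 0.074, 0.074, 0.074, 0.074]

```text
time: 8.15
tool_pos: [574.8, -225.5, 110.9]
tcp_rot: [3.141, -0.0, -0.101]
contact_force: [-0.2, 1.3, -1.9]
grip_width: 17.7
finger_force: 30.0
```

```bash
python3 - <<'E'
from h import *
np.set_printoptions(legacy='1.25')
from plant import monitor,optics
import cv2
plan([573.7,-225.1,62],-0.102)
c=optics.capture("wrist");np.savez("w2.npz",**c)
cv2.imwrite("pics/w2.png",cv2.resize(c["frame"],(800,600)))
E
```

```text
linear [[-0.001, 0.0, 0.031], [-0.001, 0.0, 0.031], [-0.001, 0.0, 0.031], [-0.001, 0.0, 0.031], [-0.001, 0.0, 0.031], [-0.001, 0.0, 0.031], [-0.001, 0.0, 0.031], [-0.001, 0.0, 0.031]] spin 0.0 from [ 5.7478e+02 -2.2546e+02  1.1090e+02 -1.0000e-01] mm/row 6.1 deg/row -0.0
```

View pics/w2.png

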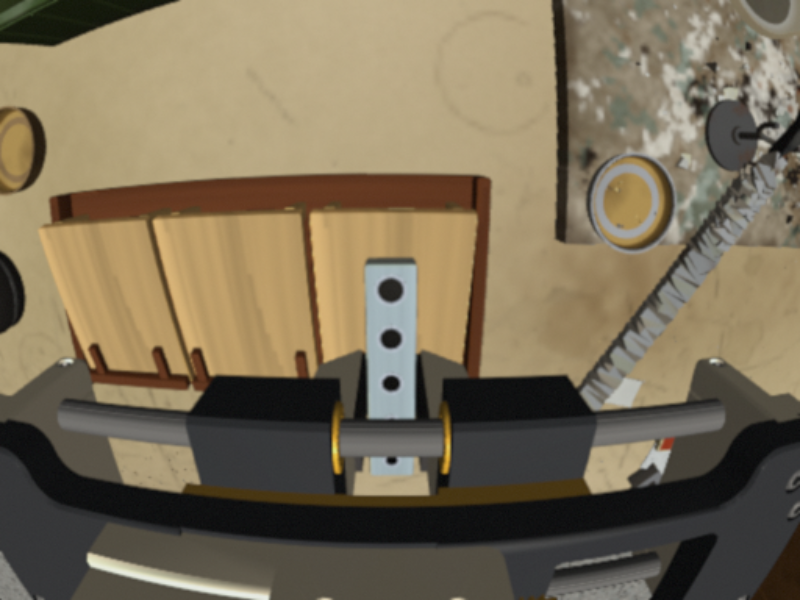

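The plate is held centred and aligned over the narrow bay. I'll check the bay with the bed's top corners, at (310,212) and (476,211).

```bash
python3 - <<'E'
from h import *
c=dict(np.load("w2.npz"))
a=wray(c,(310,212),52.9);b=wray(c,(476,211),52.9);print(a,b,(a+b)/2,np.hypot(*(a-b)[:2]))
E
```

```text
[ 633.01161421 -191.9435239    52.9       ] [ 625.664909   -270.15926556   52.9       ] [ 629.33826161 -231.05139473   52.9       ] 78.56001731345374
```

servo_tool:
  linear:
    - [-0.001, 0, 0.031]
    - [-0.001, 0, 0.031]
    - [-0.001, 0, 0.031]
    - [-0.001, 0, 0.031]
    - [-0.001, 0, 0.031]
    - [-0.001, 0, 0.031]
    - [0, 0, 0.03]
    - [0, 0, 0.029]
  spin: [0, 0, 0, 0, 0, 0, 0, 0]

```text
time: 9.2
tool_pos: [573.5, -224.8, 60.7]
tcp_rot: [3.142, -0.0, -0.098]
contact_force: [0.3, 0.2, -1.6]
grip_width: 17.5
finger_force: 30.0
```

servo_tool:
  linear:
    - [0, 0, 0.005]
    - [0, 0, 0.005]
    - [0, 0, 0.005]
    - [0, 0, 0.005]
    - [0, 0, 0.005]
    - [0, 0, 0.005]
    - [0, 0, 0.005]
    - [0, 0, 0.005]
  spin: [0, 0, 0, 0, 0, 0, 0, 0]

```text
time: 10.2
tool_pos: [573.4, -224.8, 53.4]
tcp_rot: [3.141, 0.0, -0.097]
contact_force: [-3.1, 1.5, 2.8]
grip_width: 17.4
finger_force: 30.0
```

Contact is gentle and the plate is rotating in the grip, so I continue.

servo_tool:
  linear:
    - [0, 0, 0.005]
    - [0, 0, 0.005]
    - [0, 0, 0.005]
    - [0, 0, 0.005]
    - [0, 0, 0.005]
    - [0, 0, 0.005]
    - [0, 0, 0.003]
    - [0, 0, 0]
  spin: [0, 0, 0, 0, 0, 0, 0, 0]

```text
time: 11.2
tool_pos: [573.6, -224.8, 46.4]
tcp_rot: [3.142, 0.0, -0.098]
contact_force: [-3.9, 0.9, 2.8]
grip_width: 17.7
finger_force: 30.0
```

servo_tool:
  linear:
    - [0, 0, 0.003]
    - [0, 0, 0.003]
    - [0, 0, 0]
    - [0, 0, 0]
    - [0, 0, 0]
    - [0, 0, 0]
    - [0, 0, 0]
    - [0, 0, 0]
  spin: [0, 0, 0, 0, 0, 0, 0, 0]

```text
time: 12.2
tool_pos: [573.6, -224.8, 45.4]
tcp_rot: [3.141, -0.0, -0.098]
contact_force: [-2.9, 0.4, 2.5]
grip_width: 17.6
finger_force: 30.0
```

servo_tool:
  linear:
    - [0, 0, 0]
    - [0, 0, 0]
    - [0, 0, 0]
    - [0, 0, 0]
    - [0, 0, -0.03]
    - [0, 0, -0.1]
    - [0, 0, -0.15]
    - [0, 0, -0.15]
  spin: [0, 0, 0, 0, 0, 0, 0, 0]
  hand: -0.1

```text
time: 13.2
tool_pos: [573.6, -224.8, 132.6]
tcp_rot: [3.141, -0.0, -0.098]
contact_force: [-1.1, -0.7, -0.2]
grip_width: 41.3
finger_force: 0.0
```

```bash
python3 - <<'E'
from h import *
np.set_printoptions(legacy='1.25')
from plant import monitor,optics
plan([455.9,200.3,70],1.534,n=16)
E
```

```text
linear [[-0.05, -0.129, 0.02], [-0.036, -0.133, 0.02], [-0.022, -0.136, 0.02], [-0.008, -0.138, 0.02], [0.006, -0.138, 0.02], [0.02, -0.136, 0.02], [0.033, -0.134, 0.02], [0.047, -0.13, 0.02], [0.06, -0.124, 0.02], [0.072, -0.117, 0.02], [0.084, -0.11, 0.02], [0.094, -0.1, 0.02], [0.104, -0.09, 0.02], [0.113, -0.079, 0.02], [0.12, -0.067, 0.02], [0.126, -0.055, 0.02]] spin -0.065 from [ 5.7356e+02 -2.2479e+02  1.3257e+02 -1.0000e-01] mm/row 27.8 deg/row 5.8
```

servo_tool:
  linear:
    - [-0.05, -0.129, 0]
    - [-0.036, -0.133, 0]
    - [-0.022, -0.136, 0]
    - [-0.008, -0.138, 0]
    - [0.006, -0.138, 0]
    - [0.02, -0.136, 0]
    - [0.033, -0.134, 0]
    - [0.047, -0.13, 0]
  spin: [-0.065, -0.065, -0.065, -0.065, -0.065, -0.065, -0.065, -0.065]
  hand: 0.2

```text
time: 14.2
tool_pos: [514.7, -11.1, 131.9]
tcp_rot: [3.141, -0.001, 0.723]
contact_force: [0.4, -0.1, 1.0]
grip_width: 55.0
finger_force: 0.0
```

servo_tool:
  linear:
    - [0.06, -0.124, 0.02]
    - [0.072, -0.117, 0.02]
    - [0.084, -0.11, 0.03]
    - [0.094, -0.1, 0.03]
    - [0.104, -0.09, 0.05]
    - [0.113, -0.079, 0.06]
    - [0.12, -0.067, 0.06]
    - [0.126, -0.055, 0.06]
  spin: [-0.065, -0.065, -0.065, -0.065, -0.065, -0.065, -0.065, -0.065]

```text
time: 15.2
tool_pos: [456.0, 201.2, 65.5]
tcp_rot: [3.14, -0.0, 1.539]
contact_force: [1.2, 0.3, 0.4]
grip_width: 55.3
finger_force: 0.0
```

```bash
python3 - <<'E'
from h import *
np.set_printoptions(legacy='1.25')
from plant import monitor,optics
import cv2
plan([455.9,200.3,5.0],1.534,n=6)
c=optics.capture("top");f=c["frame"];cv2.imwrite("pics/t2.png",f)
cv2.imwrite("pics/t2b.png",cv2.resize(f[145:220,262:382],None,fx=6.6,fy=6.6,interpolation=cv2.INTER_CUBIC))
w=optics.capture("wrist")["frame"];cv2.imwrite("pics/w3.png",cv2.resize(w,(800,600)))
E
```

```text
linear [[-0.001, 0.0, 0.05], [-0.001, 0.0, 0.05], [-0.001, 0.0, 0.05], [-0.001, 0.0, 0.05], [-0.001, 0.0, 0.05], [-0.001, 0.0, 0.05]] spin 0.001 from [456.02 201.25  65.49   1.54] mm/row 10.1 deg/row -0.1
```

View pics/t2b.png

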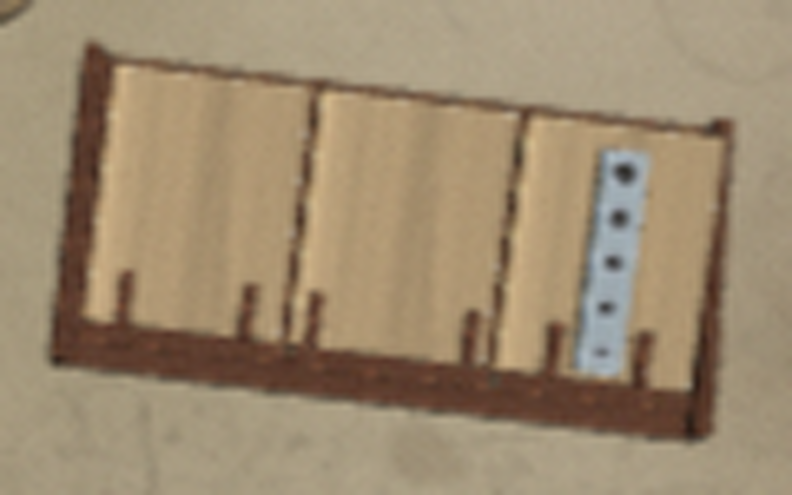

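View pics/w3.png

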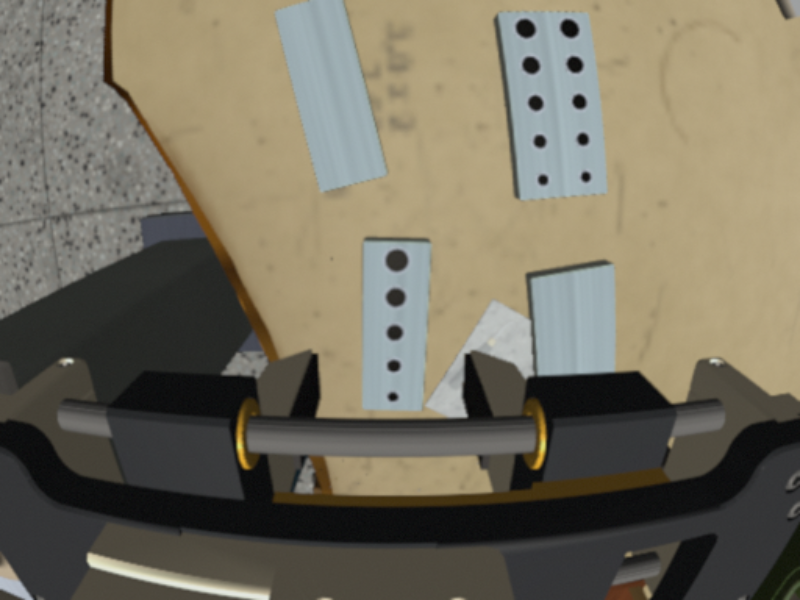

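The narrow plate lies in its bay between the ribs, from (625,150) to (600,375), with its lower end at the cleat. The middle plate, at (363–430, 240–410), is centred between the fingers, and the wide blank is clear of them. I descend and grip.

servo_tool:
  linear:
    - [-0.001, 0, 0.051]
    - [-0.001, 0, 0.051]
    - [-0.001, 0, 0.051]
    - [-0.001, 0, 0.05]
    - [0, 0, 0.05]
    - [0, 0, 0.05]
    - [0, 0, 0]
    - [0, 0, 0]
  spin: [0.001, 0.001, 0.001, 0, 0, 0, 0, 0]

```text
time: 16.3
tool_pos: [456.1, 199.5, 4.8]
tcp_rot: [3.141, 0.0, 1.531]
contact_force: [-0.6, 0.1, 0.4]
grip_width: 55.0
finger_force: 0.0
```

servo_tool:
  linear:
    - [0, 0, 0]
    - [0, 0, 0]
    - [0, 0, 0]
    - [0, 0, 0]
    - [0, 0, 0]
    - [0, 0, 0]
    - [0, 0, 0]
    - [0, 0, 0]
  spin: [0, 0, 0, 0, 0, 0, 0, 0]
  hand: -1

```text
time: 17.3
tool_pos: [456.0, 199.5, 4.9]
tcp_rot: [3.141, 0.0, 1.531]
contact_force: [-1.1, 0.8, 4.4]
grip_width: 31.6
finger_force: 30.0
```

servo_tool:
  linear:
    - [0, 0, -0.075]
    - [0, 0, -0.075]
    - [0, 0, -0.075]
    - [0, 0, -0.075]
    - [0, 0, -0.075]
    - [0, 0, -0.075]
    - [0, 0, -0.075]
    - [0, 0, -0.075]
  spin: [0, 0, 0, 0, 0, 0, 0, 0]

```text
time: 18.3
tool_pos: [455.9, 199.4, 125.7]
tcp_rot: [-3.142, 0.0, 1.531]
contact_force: [1.3, -0.5, -2.9]
grip_width: 31.5
finger_force: 30.0
```

```bash
python3 - <<'E'
from h import *
np.set_printoptions(legacy='1.25')
# middle bay: pivot offset 45 mm along the caddy x
plan([545.9+44.8,-53.4-4.6,100],-0.102,n=16)
E
```

```text
linear [[-0.079, 0.045, 0.008], [-0.074, 0.053, 0.008], [-0.068, 0.06, 0.008], [-0.061, 0.067, 0.008], [-0.054, 0.073, 0.008], [-0.047, 0.078, 0.008], [-0.038, 0.082, 0.008], [-0.03, 0.086, 0.008], [-0.021, 0.088, 0.008], [-0.012, 0.09, 0.008], [-0.003, 0.091, 0.008], [0.007, 0.091, 0.008], [0.016, 0.089, 0.008], [0.025, 0.087, 0.008], [0.034, 0.084, 0.008], [0.042, 0.08, 0.008]] spin 0.065 from [455.86 199.44 125.68   1.53] mm/row 18.2 deg/row -5.8
```

servo_tool:
  linear:
    - [-0.079, 0.045, 0]
    - [-0.074, 0.053, 0]
    - [-0.068, 0.06, 0]
    - [-0.061, 0.067, 0]
    - [-0.054, 0.073, 0]
    - [-0.047, 0.078, 0]
    - [-0.038, 0.082, 0]
    - [-0.03, 0.086, 0]
  spin: [0.065, 0.065, 0.065, 0.065, 0.065, 0.065, 0.065, 0.065]

```text
time: 19.3
tool_pos: [523.4, 70.2, 125.2]
tcp_rot: [-3.142, 0.0, 0.711]
contact_force: [-0.1, -0.2, -3.7]
grip_width: 31.6
finger_force: 30.0
```

servo_tool:
  linear:
    - [-0.021, 0.088, 0]
    - [-0.012, 0.09, 0]
    - [-0.003, 0.091, 0]
    - [0.007, 0.091, 0]
    - [0.016, 0.089, 0.03]
    - [0.025, 0.087, 0.04]
    - [0.034, 0.084, 0.05]
    - [0.042, 0.08, 0.05]
  spin: [0.065, 0.065, 0.065, 0.065, 0.065, 0.065, 0.065, 0.065]

```text
time: 20.3
tool_pos: [590.8, -58.3, 90.8]
tcp_rot: [3.142, 0.0, -0.106]
contact_force: [-0.2, -0.7, -3.3]
grip_width: 31.5
finger_force: 30.0
```

```bash
python3 - <<'E'
from h import *
np.set_printoptions(legacy='1.25')
plan([545.9+44.8,-53.4-4.6,59],-0.102,n=6)
E
```

```text
linear [[0.0, 0.0, 0.026], [0.0, 0.0, 0.026], [0.0, 0.0, 0.026], [0.0, 0.0, 0.026], [0.0, 0.0, 0.026], [0.0, 0.0, 0.026]] spin -0.0 from [ 5.9076e+02 -5.8340e+01  9.0770e+01 -1.1000e-01] mm/row 5.3 deg/row 0.0
```

servo_tool:
  linear:
    - [0, 0, 0.027]
    - [0, 0, 0.027]
    - [0, 0, 0.027]
    - [0, 0, 0.026]
    - [0, 0, 0.026]
    - [0, 0, 0.026]
    - [0, 0, 0]
    - [0, 0, 0]
  spin: [0, 0, 0, 0, 0, 0, 0, 0]

```text
time: 21.3
tool_pos: [590.7, -57.9, 59.0]
tcp_rot: [3.141, -0.0, -0.102]
contact_force: [0.4, 0.4, -2.6]
grip_width: 31.4
finger_force: 30.0
```

servo_tool:
  linear:
    - [0, 0, 0.005]
    - [0, 0, 0.005]
    - [0, 0, 0.005]
    - [0, 0, 0.005]
    - [0, 0, 0.005]
    - [0, 0, 0.005]
    - [0, 0, 0.005]
    - [0, 0, 0.005]
  spin: [0, 0, 0, 0, 0, 0, 0, 0]

```text
time: 22.3
tool_pos: [590.3, -57.9, 51.0]
tcp_rot: [3.141, 0.0, -0.102]
contact_force: [-3.6, -0.4, 1.8]
grip_width: 31.7
finger_force: 30.0
```

servo_tool:
  linear:
    - [0, 0, 0.005]
    - [0, 0, 0.005]
    - [0, 0, 0.005]
    - [0, 0, 0.005]
    - [0, 0, 0.005]
    - [0, 0, 0.005]
    - [0, 0, 0.003]
    - [0, 0, 0]
  spin: [0, 0, 0, 0, 0, 0, 0, 0]

```text
time: 23.3
tool_pos: [590.7, -57.9, 44.3]
tcp_rot: [3.142, -0.0, -0.102]
contact_force: [-3.0, -0.1, 1.4]
grip_width: 31.9
finger_force: 30.0
```

servo_tool:
  linear:
    - [0, 0, 0.003]
    - [0, 0, 0.002]
    - [0, 0, 0]
    - [0, 0, 0]
    - [0, 0, 0]
    - [0, 0, 0]
    - [0, 0, 0]
    - [0, 0, 0]
  spin: [0, 0, 0, 0, 0, 0, 0, 0]

```text
time: 24.3
tool_pos: [590.7, -57.9, 43.4]
tcp_rot: [3.142, -0.0, -0.102]
contact_force: [-1.9, -0.1, 0.3]
grip_width: 31.3
finger_force: 30.0
```

servo_tool:
  linear:
    - [0, 0, 0]
    - [0, 0, 0]
    - [0, 0, 0]
    - [0, 0, 0]
    - [0, 0, -0.03]
    - [0, 0, -0.1]
    - [0, 0, -0.15]
    - [0, 0, -0.15]
  spin: [0, 0, 0, 0, 0, 0, 0, 0]
  hand: 0.2

```text
time: 25.3
tool_pos: [590.6, -57.8, 130.6]
tcp_rot: [3.141, -0.0, -0.102]
contact_force: [0.8, 0.5, -0.0]
grip_width: 55.2
finger_force: 0.0
```

```bash
python3 - <<'E'
from h import *
np.set_printoptions(legacy='1.25')
plan([533.9,309.7,70],1.672,n=16)
E
```

```text
linear [[-0.029, -0.112, 0.019], [-0.017, -0.115, 0.019], [-0.004, -0.116, 0.019], [0.009, -0.116, 0.019], [0.022, -0.114, 0.019], [0.034, -0.111, 0.019], [0.046, -0.107, 0.019], [0.058, -0.101, 0.019], [0.069, -0.094, 0.019], [0.079, -0.086, 0.019], [0.088, -0.076, 0.019], [0.095, -0.066, 0.019], [0.102, -0.055, 0.019], [0.108, -0.044, 0.019], [0.112, -0.031, 0.019], [0.115, -0.019, 0.019]] spin -0.071 from [ 5.9058e+02 -5.7810e+01  1.3056e+02 -1.0000e-01] mm/row 23.5 deg/row 6.4
```

servo_tool:
  linear:
    - [-0.029, -0.112, 0]
    - [-0.017, -0.115, 0]
    - [-0.004, -0.116, 0]
    - [0.009, -0.116, 0]
    - [0.022, -0.114, 0]
    - [0.034, -0.111, 0]
    - [0.046, -0.107, 0]
    - [0.058, -0.101, 0]
  spin: [-0.071, -0.071, -0.071, -0.071, -0.071, -0.071, -0.071, -0.071]
  hand: 0.5

```text
time: 26.3
tool_pos: [561.7, 126.6, 129.8]
tcp_rot: [3.141, -0.0, 0.794]
contact_force: [-0.6, -1.0, 0.4]
grip_width: 68.5
finger_force: 0.0
```

servo_tool:
  linear:
    - [0.069, -0.094, 0.02]
    - [0.079, -0.086, 0.02]
    - [0.088, -0.076, 0.03]
    - [0.095, -0.066, 0.03]
    - [0.102, -0.055, 0.05]
    - [0.108, -0.044, 0.05]
    - [0.112, -0.031, 0.06]
    - [0.115, -0.019, 0.06]
  spin: [-0.071, -0.071, -0.071, -0.071, -0.071, -0.071, -0.071, -0.071]

```text
time: 27.3
tool_pos: [532.2, 310.4, 65.4]
tcp_rot: [3.141, -0.0, 1.686]
contact_force: [0.3, -0.0, -0.7]
grip_width: 68.9
finger_force: 0.0
```

```bash
python3 - <<'E'
from h import *
np.set_printoptions(legacy='1.25')
from plant import monitor,optics
import cv2
plan([533.9,309.7,5.0],1.672,n=6)
c=optics.capture("top");f=c["frame"];cv2.imwrite("pics/t3.png",f)
cv2.imwrite("pics/t3b.png",cv2.resize(f[145:220,262:382],None,fx=6.6,fy=6.6,interpolation=cv2.INTER_CUBIC))
w=optics.capture("wrist")["frame"];cv2.imwrite("pics/w4.png",cv2.resize(w,(800,600)))
E
```

```text
linear [[-0.001, 0.001, 0.05], [-0.001, 0.001, 0.05], [-0.001, 0.001, 0.05], [-0.001, 0.001, 0.05], [-0.001, 0.001, 0.05], [-0.001, 0.001, 0.05]] spin 0.001 from [532.23 310.4   65.43   1.69] mm/row 10.1 deg/row -0.1
```

View pics/t3b.png

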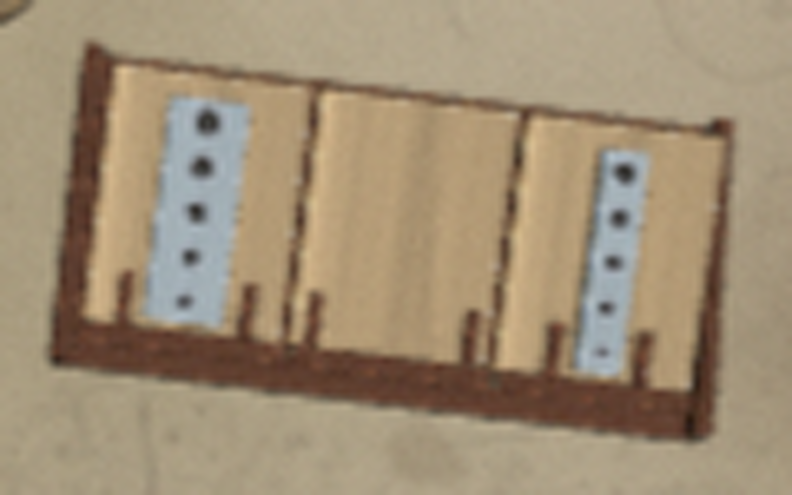

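View pics/w4.png

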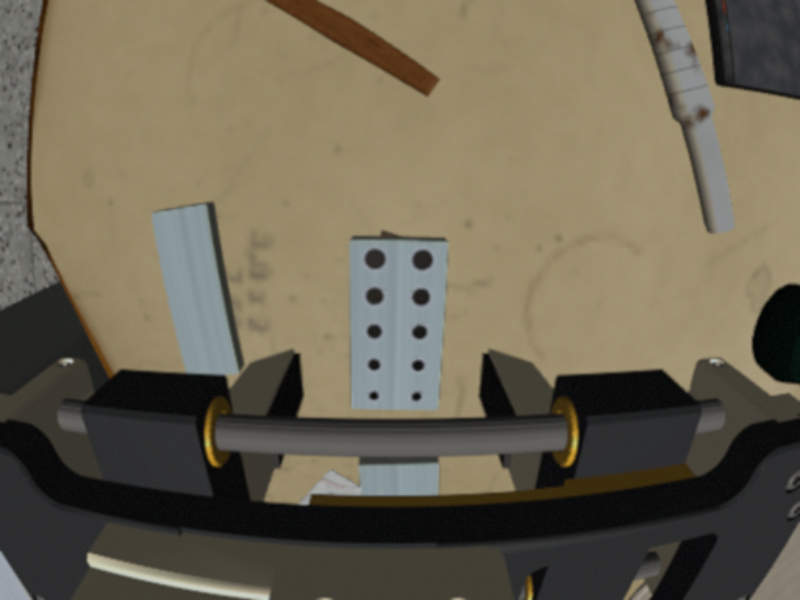

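The middle plate is well seated between its ribs, from (208,100) to (185,325). The wide plate, at (352–446, 238–408), is between the fingers with about a 1.7 mm correction still to make, and the middle blank is clear on the left.

servo_tool:
  linear:
    - [-0.001, 0.0015, 0.051]
    - [-0.001, 0.0015, 0.051]
    - [-0.001, 0.0015, 0.05]
    - [-0.001, 0.0015, 0.05]
    - [0, 0.001, 0.05]
    - [0, 0.001, 0.05]
    - [0, 0, 0]
    - [0, 0, 0]
  spin: [0.002, 0.002, 0.002, 0.001, 0.001, 0.001, 0, 0]

```text
time: 28.4
tool_pos: [534.0, 309.1, 5.0]
tcp_rot: [3.141, -0.0, 1.668]
contact_force: [0.9, 0.6, 0.2]
grip_width: 69.1
finger_force: 0.0
```

servo_tool:
  linear:
    - [0, 0, 0]
    - [0, 0, 0]
    - [0, 0, 0]
    - [0, 0, 0]
    - [0, 0, 0]
    - [0, 0, 0]
    - [0, 0, 0]
    - [0, 0, 0]
  spin: [0, 0, 0, 0, 0, 0, 0, 0]
  hand: -1

```text
time: 29.4
tool_pos: [534.0, 309.0, 5.1]
tcp_rot: [3.141, 0.0, 1.668]
contact_force: [-2.0, 0.0, 4.3]
grip_width: 45.4
finger_force: 30.0
```

servo_tool:
  linear:
    - [0, 0, -0.075]
    - [0, 0, -0.075]
    - [0, 0, -0.075]
    - [0, 0, -0.075]
    - [0, 0, -0.075]
    - [0, 0, -0.075]
    - [0, 0, -0.075]
    - [0, 0, -0.075]
  spin: [0, 0, 0, 0, 0, 0, 0, 0]

```text
time: 30.4
tool_pos: [533.8, 308.9, 125.9]
tcp_rot: [3.142, 0.0, 1.668]
contact_force: [0.3, -0.4, -4.5]
grip_width: 45.8
finger_force: 30.0
```

```bash
python3 - <<'E'
from h import *
np.set_printoptions(legacy='1.25')
plan([537.4+44.8,-137-4.6,90],-0.102,n=24)
E
```

```text
linear [[-0.094, 0.001, 0.007], [-0.094, 0.008, 0.007], [-0.093, 0.015, 0.007], [-0.092, 0.022, 0.007], [-0.09, 0.028, 0.007], [-0.088, 0.035, 0.007], [-0.085, 0.041, 0.007], [-0.082, 0.047, 0.007], [-0.078, 0.053, 0.007], [-0.074, 0.059, 0.007], [-0.069, 0.064, 0.007], [-0.064, 0.069, 0.007], [-0.059, 0.074, 0.007], [-0.053, 0.078, 0.007], [-0.048, 0.082, 0.007], [-0.041, 0.085, 0.007], [-0.035, 0.088, 0.007], [-0.029, 0.09, 0.007], [-0.022, 0.092, 0.007], [-0.015, 0.093, 0.007], [-0.008, 0.094, 0.007], [-0.001, 0.094, 0.007], [0.006, 0.094, 0.007], [0.013, 0.094, 0.007]] spin 0.047 from [533.83 308.92 125.87   1.67] mm/row 18.9 deg/row -4.2
```

servo_tool:
  linear:
    - [-0.094, 0.001, 0]
    - [-0.094, 0.008, 0]
    - [-0.093, 0.015, 0]
    - [-0.092, 0.022, 0]
    - [-0.09, 0.028, 0]
    - [-0.088, 0.035, 0]
    - [-0.085, 0.041, 0]
    - [-0.082, 0.047, 0]
  spin: [0.047, 0.047, 0.047, 0.047, 0.047, 0.047, 0.047, 0.047]

```text
time: 31.4
tool_pos: [550.0, 158.2, 125.4]
tcp_rot: [3.141, -0.0, 1.075]
contact_force: [-0.7, -0.1, -4.6]
grip_width: 45.8
finger_force: 30.0
```

servo_tool:
  linear:
    - [-0.078, 0.053, 0]
    - [-0.074, 0.059, 0]
    - [-0.069, 0.064, 0]
    - [-0.064, 0.069, 0]
    - [-0.059, 0.074, 0]
    - [-0.053, 0.078, 0]
    - [-0.048, 0.082, 0]
    - [-0.041, 0.085, 0]
  spin: [0.047, 0.047, 0.047, 0.047, 0.047, 0.047, 0.047, 0.047]

```text
time: 32.4
tool_pos: [566.2, 7.9, 125.5]
tcp_rot: [3.141, -0.0, 0.484]
contact_force: [-0.6, -0.8, -5.3]
grip_width: 45.7
finger_force: 30.0
```

servo_tool:
  linear:
    - [-0.035, 0.088, 0]
    - [-0.029, 0.09, 0]
    - [-0.022, 0.092, 0]
    - [-0.015, 0.093, 0]
    - [-0.008, 0.094, 0.03]
    - [-0.001, 0.094, 0.04]
    - [0.006, 0.094, 0.05]
    - [0.013, 0.094, 0.05]
  spin: [0.047, 0.047, 0.047, 0.047, 0.047, 0.047, 0.047, 0.047]

```text
time: 33.4
tool_pos: [582.2, -142.3, 91.1]
tcp_rot: [3.141, -0.0, -0.106]
contact_force: [-0.3, 0.3, -4.5]
grip_width: 45.4
finger_force: 30.0
```

```bash
python3 - <<'E'
from h import *
np.set_printoptions(legacy='1.25')
plan([537.4+44.8,-137-4.6,59],-0.102,n=6)
E
```

```text
linear [[0.0, -0.001, 0.027], [0.0, -0.001, 0.027], [0.0, -0.001, 0.027], [0.0, -0.001, 0.027], [0.0, -0.001, 0.027], [0.0, -0.001, 0.027]] spin -0.0 from [ 5.8223e+02 -1.4232e+02  9.1150e+01 -1.1000e-01] mm/row 5.4 deg/row 0.0
```

servo_tool:
  linear:
    - [0, -0.001, 0.027]
    - [0, -0.001, 0.027]
    - [0, 0, 0.027]
    - [0, 0, 0.027]
    - [0, 0, 0.027]
    - [0, 0, 0.026]
    - [0, 0, 0]
    - [0, 0, 0]
  spin: [0, 0, 0, 0, 0, 0, 0, 0]

```text
time: 34.4
tool_pos: [582.3, -141.4, 58.8]
tcp_rot: [3.141, -0.0, -0.104]
contact_force: [0.4, -0.5, -4.2]
grip_width: 45.6
finger_force: 30.0
```

servo_tool:
  linear:
    - [0, 0, 0.005]
    - [0, 0, 0.005]
    - [0, 0, 0.005]
    - [0, 0, 0.005]
    - [0, 0, 0.005]
    - [0, 0, 0.005]
    - [0, 0, 0.005]
    - [0, 0, 0.005]
  spin: [0, 0, 0, 0, 0, 0, 0, 0]

```text
time: 35.4
tool_pos: [581.8, -141.2, 50.6]
tcp_rot: [3.142, 0.001, -0.104]
contact_force: [-3.6, -0.1, 0.9]
grip_width: 45.4
finger_force: 30.0
```

servo_tool:
  linear:
    - [0, 0, 0.005]
    - [0, 0, 0.005]
    - [0, 0, 0.005]
    - [0, 0, 0.005]
    - [0, 0, 0.005]
    - [0, 0, 0.005]
    - [0, 0, 0.005]
    - [0, 0, 0.003]
  spin: [0, 0, 0, 0, 0, 0, 0, 0]

```text
time: 36.4
tool_pos: [582.3, -141.3, 43.5]
tcp_rot: [3.141, -0.001, -0.104]
contact_force: [-5.1, 2.3, 6.2]
grip_width: 45.5
finger_force: 30.0
```

servo_tool:
  linear:
    - [0, 0, 0]
    - [0, 0, 0]
    - [0, 0, 0]
    - [0, 0, 0]
    - [0, 0, -0.03]
    - [0, 0, -0.1]
    - [0, 0, -0.2]
    - [0, 0, -0.2]
  spin: [0, 0, 0, 0, 0, 0, 0, 0]
  hand: 0.3

```text
time: 37.4
tool_pos: [582.0, -141.3, 150.5]
tcp_rot: [3.142, 0.0, -0.104]
contact_force: [0.6, 0.1, -0.1]
grip_width: 59.3
finger_force: 0.0
```

servo_tool:
  linear:
    - [-0.1, -0.2, -0.1]
    - [-0.1, -0.2, -0.1]
    - [-0.1, -0.2, 0]
    - [-0.1, -0.2, 0]
    - [-0.1, -0.2, 0]
    - [0, -0.1, 0]
    - [0, 0, 0]
    - [0, 0, 0]
  spin: [0, 0, 0, 0, 0, 0, 0, 0]

```text
time: 38.4
tool_pos: [505.6, 87.3, 189.3]
tcp_rot: [3.141, -0.0, -0.104]
contact_force: [-0.5, -0.9, 0.3]
grip_width: 59.4
finger_force: 0.0
```

```bash
python3 - <<'E'
from plant import optics
import cv2
f=optics.capture("top")["frame"];cv2.imwrite("pics/t4.png",f)
b=cv2.resize(f[145:220,262:382],None,fx=6.6,fy=6.6,interpolation=cv2.INTER_CUBIC)
cv2.imwrite("pics/t4b.png",b)
g=optics.capture("scene")["frame"];cv2.imwrite("pics/s4b.png",cv2.resize(g[125:260,190:370],None,fx=4.4,fy=4.4,interpolation=cv2.INTER_CUBIC))
E
```

```text
(no output)
```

View pics/t4b.png

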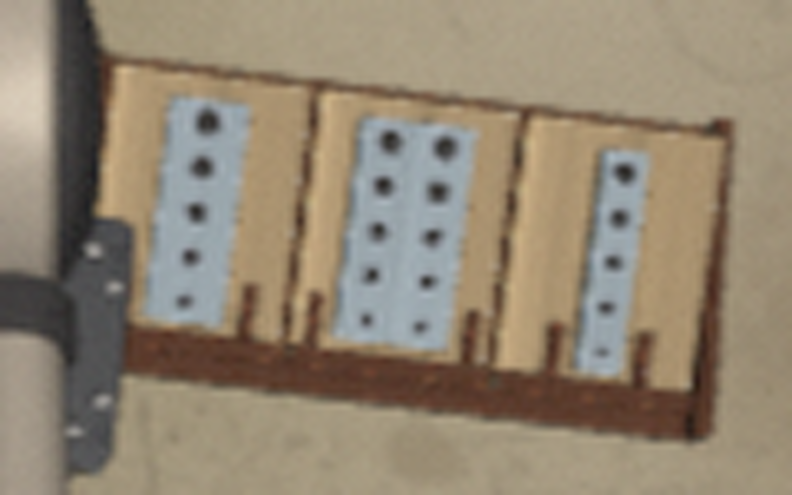

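View pics/s4b.png

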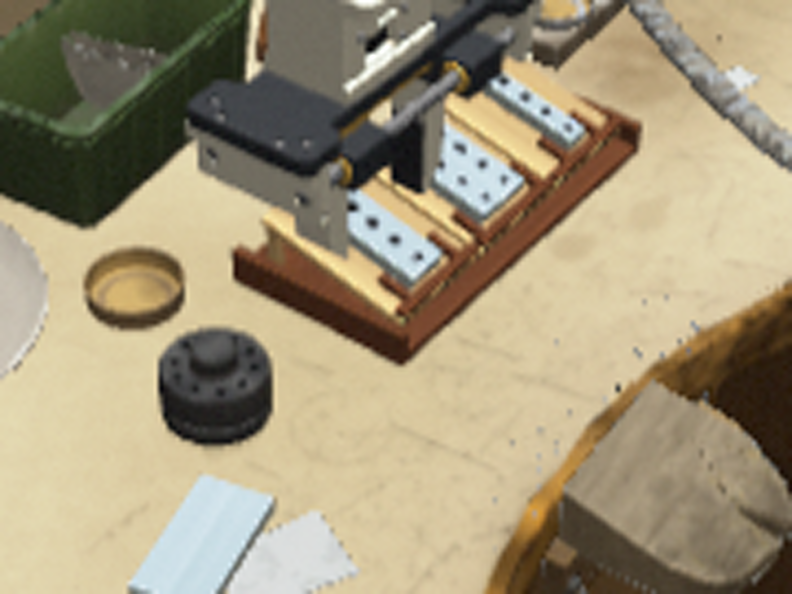

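All three plates look flat in their bays, with holes up, and nothing else appears to have moved. I'll check the numbers against the limits.

```bash
python3 - <<'E'
from h import *
c=dict(np.load("top0.npz"))
B=lambda p:(np.array(p)+.5)/6.6-.5+[262,145]
s,k=np.sin(np.radians(15)),np.cos(np.radians(15)); S,K=np.sin(-.102),np.cos(-.102)
for n,yc,w,p in [("nar",-84,18,[(602,150),(650,153),(623,376),(576,372)]),("mid",84,32,[(171,97),(250,103),(222,327),(147,322)]),("wide",0,46,[(361,116),(478,128),(447,349),(333,341)])]:
    L=np.array([(45,w/2),(45,-w/2),(-45,-w/2),(-45,w/2)])
    def W(q):
        a,b=np.cos(q[2]),np.sin(q[2]); u=q[0]+a*L[:,0]-b*L[:,1]; y=yc+q[1]+b*L[:,0]+a*L[:,1]
        X=u*k-12*s; return np.c_[537.4+K*X-S*y,-136.97+S*X+K*y,26+u*s+12*k]
    r=least_squares(lambda q:(proj(c,W(q))-B(p)).ravel(),[48,0,0],x_scale=[10,10,.1]);print(n,r.x.round(2),np.abs(r.fun).max().round(2))
E
```

```text
nar [4.86e+01 1.15e+00 2.00e-02] 0.24
mid [4.912e+01 4.000e-01 1.000e-02] 0.4
wide [5.043e+01 1.160e+00 1.000e-02] 0.4
```

```bash
python3 -c "
from plant import workorder;print(workorder.close_job())"
```

```text
the job is handed in; nothing more can be done
None
```

I put all three draw plates in their matching bays, flat with holes up and lower ends about 4–5 mm from the cleat by my measurements, and handed the job in; the hand-in returned no verdict.

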